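# Serve the butter: slide the dish to the plate and flip its lid back

### The job

Serve the butter: push the low, long butter dish across the table until it stands close beside the plate, with no more than a finger's width (about 20 mm) between dish and plate rim, and flip its hinged lid back past upright so that it rests open by its own weight. Only push and nudge with the fingers: never grip, lift or tip the dish, and do not pinch or force its lid. The plate, the shut tea caddy (the tall box with the same kind of lid) and everything else stay where they are.

Things in the scene. Friction and masses are not known exactly. Their poses are not given: they have to be found in the camera images.
- butter: Butter dish, loose on the table, left or right of the plate: open white ceramic box 108 mm (x) by 165 mm (y), 50 mm high, butter inside, under a flat stainless lid; 63 mm high when shut. About 0.9 kg in all (+-25%); slides under a push of 3 to 9 N. Origin: centre of the underside; x points from the thumb tab (front, robot's side) to the hinge (rear), y along the hinge, z up.
- butter_lid (a joint): The butter dish's lid: 0 = shut, grows as it opens (rad); hinge along the dish's y on the rear rim. A stop ends the swing at 1.9 (109 degrees, leaning back). The hinge is nearly free: the 0.16 kg lid falls shut below about 1.45 and falls open to the stop above about 1.55. About 1 N at the tab lifts it.
- butter_tab (a point): Point under the middle of the front edge of the lid's thumb tab, 136 mm from the hinge line. The tab is 46 mm wide, 4 mm thick (rolled front edge 7 mm) and sticks out 25 mm past the box's front wall, underside 50 mm above the table when shut: a tilted fingertip goes under it from the front. The point moves with the lid: its x points to the hinge, z out of the lid's top.
- butter_hinge (a point): Middle of the lid's hinge line on the dish's rear rim: 57 mm behind (dish +x) and 52 mm above the dish's origin; axes of the dish. The shut lid overhangs the box by 3 mm at front and ends, 50 to 54 mm above the table.
- plate: White ceramic plate, loose (0.38 kg), round, 190 mm across its rim, 20 mm high. Origin: centre of the underside.
- caddy: Tea caddy, a bystander, loose: white ceramic box 100 x 100 mm and 112 mm high with the same kind of stainless lid and thumb tab, 125 mm high in all. It stands on the other side of the plate from the butter dish. Origin: centre of the underside; x from its tab to its hinge.
- caddy_lid (a joint): The tea caddy's lid, to be left shut: 0 = shut.
- jar: Closed glass jam jar with a twist cap, 72 mm across, 102 mm high, a bystander. Origin: centre of the underside.
- mug: Small enamel mug, 76 mm across, 75 mm high, a bystander. Origin: centre of the underside.
- spoon: Stainless teaspoon, 137 mm long, lying in front of the plate, a bystander. Origin: near its middle, on the table.
- mill: Turned wooden pepper mill, 56 mm across, 164 mm high, a bystander. Origin: centre of the underside.
- eggcup: White egg cup with an egg in it, 50 mm across, 74 mm high, a bystander. Origin: centre of the underside.
Mind the look-alikes: they are no part of the job. What is shaped like the butter but purple or turquoise is not meant.

How it is judged:
At the end, for the whole second after the job is handed in: Dish flat and still on the table, its centre within 215 mm of the plate's (gap under about 37 mm); lid at rest open on its stop (above 1.75 rad); caddy shut; plate, caddy, jar, mug, spoon, mill and egg cup each within 30 mm of where they began (value of joint butter_lid above 1.75 rad and velocity of joint butter_lid between -0.1 and 0.1 rad/s and horizontal distance between butter and plate below 0.215 m and angle between butter's own z axis and vertical below 0.05 rad and height (world z) of butter below 0.006 m and linear speed of butter below 0.01 m/s and value of joint caddy_lid below 0.1 rad and distance of each of caddy, plate, jar, mug, spoon, mill, eggcup from where it was at the start of the episode below 0.03 m); the robot touches nothing.
It fails at once if the butter dish is lifted or tipped (height (world z) of butter above 0.012 m or angle between butter's own z axis and vertical above 0.15 rad).
It fails at once if the butter dish or its lid is gripped, or pushed with undue force (over 25 N) (contact force between the fingers and butter above 25 N).
It fails at once if the plate is shoved more than 30 mm (distance of plate from where it was at the start of the episode above 0.03 m).
It fails at once if the tea caddy is moved more than 30 mm, tipped or opened (distance of caddy from where it was at the start of the episode above 0.03 m or angle between caddy's own z axis and vertical above 0.15 rad or value of joint caddy_lid above 0.2 rad).
It fails at once if the jam jar, mug, teaspoon, pepper mill or egg cup is moved more than 30 mm (distance of any of jar, mug, spoon, mill, eggcup from where it was at the start of the episode above 0.03 m).
It also fails if it takes over 64 s, if anything falls off the work surface, if the arm or the gripper's body presses on something with over 40 N, if the wrist force passes 120 N, or if a joint passes its speed limit or range.

### The arm

A 6-joint arm with a two-finger parallel gripper is mounted at the origin on the work surface. World frame = base frame: x ahead of the robot, y to its left, z up, the work surface at z = 0. Lengths are in m, angles in rad, forces in N, time in s.
With the tool pointing down it reaches from about 0.325 to 0.775 m from the base axis. Payload 9.3 kg.
Tool frame: the origin (TCP) lies midway between the tips of the shut fingers; the grasp point (between the pads) lies 19 mm behind it; z points along the fingers, y is the line along which they close (so a half turn about z gives the same grasp; the last joint's range is limited). The gripper opens to 85 mm and grips with 20 to 120 N. Pads are 22 mm wide; open, the fingers measure 114 mm over their backs; the gripper's body (76 mm by 85 mm) begins 54 mm behind the grasp point. The pads swing forward as they close: fully open they stand 13 mm farther back than shut.
Start: joints at [1.068, 0.259, 0.021, 1.334, 0, 1.418], TCP at [0.188, 0.517, 0.231] pointing down, gripper open.
Joint ranges: [-3.04, 3.04], [-0.91, 1.82], [-1.04, 1.36], [-1.92, 1.95], [-1.52, 1.45], [-3.14, 3.14]. Speed limits (rad/s): [2.22, 2.22, 2.79, 3.14, 3.14, 3.14].

### API

Orientations are given as a 3x3 rotation matrix whose columns are the frame's x, y, z axes.
In Python, from station import arm gives the robot as it stands. The module is installed in compiled form; this text tells all that it offers.
- The arm moves only by the tool drive_tool, never from a script. Its argument "series" is a list of rows, each a list of 5 numbers: the shift along the tool's x, y, z in units of 25 mm (1.0 is 25 mm), then the turn about the tool's z in units of 5 degrees (1.0 is 5 degrees), then the gripper's target within -1 to 1 (fully open at 1, half-way at 0, shut at -1). A call has 1 to 12 rows; each row is the pose to reach, as a shift and turn from the pose commanded when the call began, along the tool's axes at that moment; what a row does not reach only later rows make up. A row lasts 1/10 s, in which the tool goes at most 50 mm and 8.59 degrees, less where a joint would pass 70% of its speed; a pose out of reach is approached as far as the arm can. A call with a gripper value outside its range is refused whole. The fingers move at their own pace and stop on an object; "grip_force" is the grip in N (left out, the last holds). Time passes only in rows, so rows that repeat a pose let the fingers close. It gives the time, the measured TCP pose, the force, the opening and the grip force at its end, in the units of the state.
- arm.state(): the state, without advancing time (a new reading comes with each control period).
- arm.camera(name): name is "scene" or "top"; returns the picture (420x560x3 uint8, red, green, blue); there is no depth.
- arm.camera_info(name): a dict with "fx", "fy", "cx", "cy" (pixels), "k1" (the pictures are not rectified: a ray, as slopes to the right and down, at radius r is drawn at 1 + k1 r^2 times it, then the intrinsics apply), "world_from_camera" (4x4, takes a point from camera to world coordinates). Camera axes: x right, y up, looking along -z (the intrinsics and any distortion apply to the point x, -y, -z); pixel columns grow to the right and rows downward; lengths in m; the calibration is good to about 2 mm. A picture is of the moment at which its call begins. camera_info takes no time and is no camera call.
- arm.close_job(): hands the job in; it is judged then, once.
Trained networks look in the newest picture that a camera, given by its name, has taken for a name from the list of things; names that differ only in an ending like _2 or _b are one class to them, and where a whole thing is asked for, a point or a joint stands for the part that bears it (a point fixed in the world has none). Each returns a list of dicts, best first, with "conf" (0 to 1); they miss things now and then, are a little off and sometimes report something else, mostly with a low value. They report only what shows in the picture. A call takes as long as a camera call. They do not tell look-alikes from the thing itself.
- arm.outline_of(camera, query): "pixels" (420x560 bool, what is visible of it).
- arm.pinpoint(camera, query): "centre" ([x, y, z] in m, in world coordinates, good to about 4 mm: a listed point, or the origin of a listed thing).
The state is a dict: "time_s": time; "qpos": joint angles; "qvel": joint speeds; "effort": joint torques, N m; "position": TCP position; "tool_rot": TCP orientation; "force": force on the tool from outside, world axes, zero at the start; "ft_torque": the same for the moment, N m; "opening": finger opening in m; "finger_force": force on a finger pad.
Only numpy, scipy, OpenCV 4.12 (cv2) and the standard library are available. Lean on these libraries where they do the work, as an engineer would, in place of code of your own. Each camera call takes 0.05 s, during which the arm holds its last target. There are 200 camera calls.

## Working session

There is one attempt and no reset: what is moved stays moved. The work goes in short steps, Python scripts to look and compute and a tool call to move; the robot and the scene stay as the last step left them, time stands still between calls to the robot, and variables do not carry over. Pictures are saved under pics/ and viewed, at most 10 in all, crops included, and the job is handed in when it is done.

Besides the shell and the picture viewer there is one more tool, called after ">>>" by a JSON object that holds its "fn" and its "kwargs". drive_tool: Moves the arm, as the interface text tells. Its arguments: {"type":"object","properties":{"series":{"type":"array"},"grip_force":{"type":"number"}},"required":["series"]}

```bash
mkdir -p pics; ls; cat > h.py <<'E'
import numpy as np, cv2
from station import arm
def snap(name,fn):
    im=arm.camera(name); cv2.imwrite('pics/'+fn,im[:,:,::-1]); return im
def project(cam,P):
    i=arm.camera_info(cam); T=np.linalg.inv(np.array(i['world_from_camera']))
    P=np.atleast_2d(P); c=P@T[:3,:3].T+T[:3,3]
    s=np.stack([c[:,0],-c[:,1]],1)/-c[:,2:3]
    s=s*(1+i['k1']*(s**2).sum(1,keepdims=True))
    return s*[i['fx'],i['fy']]+[i['cx'],i['cy']]
def onplane(cam,uv,z):
    i=arm.camera_info(cam); T=np.array(i['world_from_camera'])
    d=(np.atleast_2d(uv)-[i['cx'],i['cy']])/[i['fx'],i['fy']]
    s=d.copy()
    for _ in range(20): s=d/(1+i['k1']*(s**2).sum(1,keepdims=True))
    r=np.c_[s[:,0],-s[:,1],-np.ones(len(s))]@T[:3,:3].T
    return T[:3,3]+r*((z-T[2,3])/r[:,2:3])
E
python3 - <<'E'
from h import *
a=snap('scene','s0.png');b=snap('top','t0.png')
cv2.imwrite('pics/both.png',cv2.resize(np.vstack([a,b])[:,:,::-1],(448,600)) if 0 else b[:,:,::-1])
for n in ['butter','butter_tab','butter_hinge','plate','caddy','jar','mug','spoon','mill','eggcup']:
    for c in ['top','scene']:
        print(n,c,[(round(r['conf'],2),np.round(r['centre'],3).tolist(),project(c,r['centre'])[0].round().tolist()) for r in arm.pinpoint(c,n)[:4]])
for c in ['top','scene']: print(np.round(arm.camera_info(c)['world_from_camera'],2).tolist())
s=arm.state(); print(np.round(s['position'],3),np.round(s['tool_rot'],3).tolist(),s['time_s'],s['opening'])
E
```

```text
pics
butter top [(0.97, [0.493, -0.313, -0.005], [411.0, 222.0]), (0.87, [0.321, 0.196, -0.002], [207.0, 290.0]), (0.63, [0.267, -0.337, -0.002], [425.0, 314.0])]
butter scene [(0.95, [0.49, -0.313, -0.0], [180.0, 288.0]), (0.91, [0.325, 0.196, -0.0], [285.0, 166.0]), (0.73, [0.27, -0.339, 0.004], [135.0, 238.0]), (0.36, [0.727, -0.114, -0.001], [285.0, 311.0])]
butter_tab top [(0.87, [0.275, -0.258, 0.052], [399.0, 313.0]), (0.83, [0.243, 0.198, 0.05], [201.0, 325.0]), (0.71, [0.492, -0.309, -0.0], [410.0, 222.0]), (0.68, [0.413, -0.319, 0.049], [422.0, 253.0])]
butter_tab scene [(0.94, [0.242, 0.194, 0.049], [270.0, 141.0]), (0.78, [0.416, -0.316, 0.049], [163.0, 262.0]), (0.76, [0.276, -0.254, 0.051], [157.0, 217.0])]
butter_hinge top [(0.68, [0.379, 0.202, 0.051], [202.0, 265.0]), (0.65, [0.551, -0.309, 0.048], [415.0, 196.0]), (0.61, [0.258, -0.389, 0.055], [457.0, 321.0])]
butter_hinge scene [(0.94, [0.379, 0.196, 0.05], [295.0, 167.0]), (0.63, [0.548, -0.311, 0.048], [189.0, 296.0]), (0.58, [0.26, -0.395, 0.049], [113.0, 239.0])]
plate top [(0.71, [0.505, -0.008, 0.0], [290.0,
[... 525 characters left out ...]
0.277, -0.005], [380.0, 233.0])]
spoon top [(0.69, [0.374, -0.009, -0.001], [291.0, 268.0])]
spoon scene [(0.53, [0.377, -0.008, 0.002], [244.0, 207.0])]
mill top [(0.63, [0.72, -0.245, 0.001], [382.0, 135.0])]
mill scene [(0.58, [0.724, -0.246, 0.003], [246.0, 337.0])]
eggcup top [(0.93, [0.724, 0.127, -0.0], [239.0, 133.0])]
eggcup scene [(0.53, [0.727, 0.129, 0.003], [349.0, 264.0])]
[[0.01, 0.99, -0.16, 0.37], [-1.0, 0.01, -0.01, 0.02], [-0.0, 0.16, 0.99, 0.99], [0.0, 0.0, 0.0, 1.0]]
[[0.61, -0.69, 0.4, 1.07], [0.8, 0.51, -0.32, -0.42], [0.01, 0.51, 0.86, 1.3], [0.0, 0.0, 0.0, 1.0]]
[0.189 0.517 0.231] [[-0.939, 0.343, 0.0], [0.343, 0.939, 0.0], [-0.0, 0.0, -1.0]] 1.1 0.08560369704413792
```

View pics/t0.png

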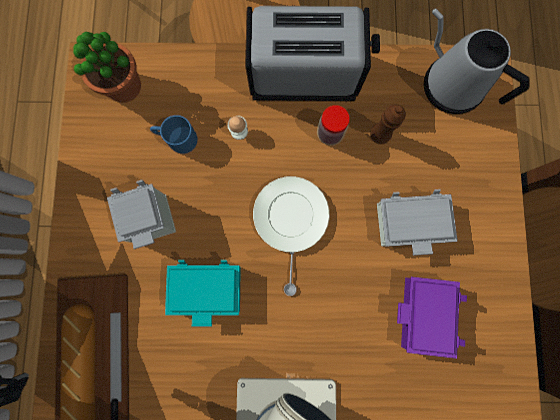

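View pics/s0.png

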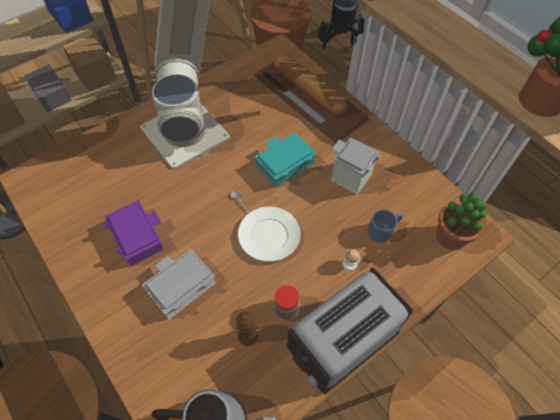

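The top view shows three dish-shaped candidates: steel and white at (418,222), turquoise at (203,290) and purple at (430,315). The tall caddy is at (138,212) and the plate at (291,214). The steel and white one at (418,222) is the butter dish, since it is uncoloured and sits on the opposite side of the plate from the caddy. I'll confirm that in an enlarged crop.

```bash
python3 - <<'E'
from h import *
b=cv2.imread('pics/t0.png'); cv2.imwrite('pics/c1.png',cv2.resize(b[160:380,350:500],None,fx=2.7,fy=2.7,interpolation=cv2.INTER_CUBIC))
r=max((o for o in arm.outline_of('top','butter')),key=lambda o:o['pixels'][222,418])
m=r['pixels'].astype(np.uint8); ys,xs=np.nonzero(m); print(r['conf'],xs.min(),xs.max(),ys.min(),ys.max())
c=max(cv2.findContours(m,0,1)[0],key=cv2.contourArea)[:,0,:].astype(float)
w=onplane('top',c,0.054)[:,:2].astype(np.float32); print(cv2.minAreaRect(w), w.min(0),w.max(0))
for P in ([.492,-.313,.0],[.414,-.318,.05],[.55,-.31,.052]): print(project('top',P))
E
```

```text
0.66 377 456 190 255
((0.4844856858253479, -0.3079344630241394), (0.1519869863986969, 0.18381023406982422), 4.652642726898193) [ 0.4080814 -0.3994333] [ 0.5645029  -0.21376662]
[[411.46096905 222.28437131]]
[[421.92411157 252.62277829]]
[[416.28444782 195.84677914]]
```

View pics/c1.png

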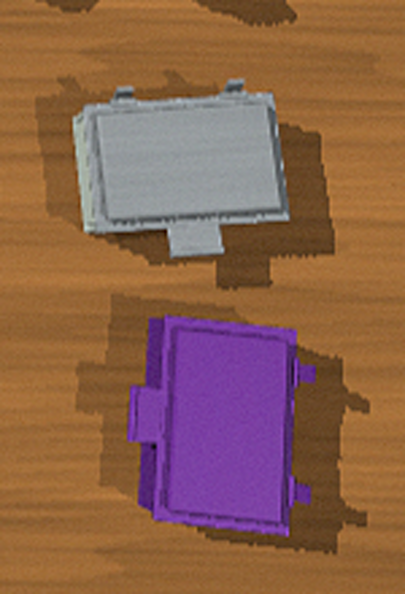

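>>> {"fn": "drive_tool", "kwargs": {"series": [[-2,-1,0,1,0],[-4,-2,0,2,0],[-6,-3,0,3,0],[-7,-5,0,4,0],[-8,-7,0,5,0],[-9,-9,0,6,0],[-10,-11,0,7,0]]}}

```text
time_s: 1.85
position: [0.3244, 0.209, 0.2313]
tool_rot: [[-0.57, 0.821, 0.001], [0.821, 0.57, 0.0], [-0.0, 0.001, -1.0]]
force: [1.5, 0.6, -0.0]
opening: 0.0425
finger_force: 0.0
```

The crop confirms it: a steel lid on a white box with the tab toward the robot, at (197,240) in the crop. The dish is yawed about +4.6°, and the purple dish is the look-alike. Next I'll move above the dish's far end.

>>> {"fn": "drive_tool", "kwargs": {"series": [[-2,-0.7,0,0.5,0],[-4,-1.4,0,1,0],[-6,-2.1,0,1.5,0],[-8,-2.8,0,2,0],[-10,-3.5,0,2.5,0],[-12,-4.2,0,3,0],[-14,-5,0,3.5,0],[-16,-5.7,0,4,0],[-18,-6.4,0,4.5,0],[-20,-7.1,0,5,0],[-22,-7.8,0,5.5,0],[-24.2,-8.6,0,6,0]]}}

```text
time_s: 3.05
position: [0.4841, -0.3698, 0.2312]
tool_rot: [[-0.084, 0.996, 0.0], [0.996, 0.084, -0.0], [-0.0, 0.0, -1.0]]
force: [0.4, 0.6, -0.3]
opening: 0.0429
finger_force: 0.0
```

>>> {"fn": "drive_tool", "kwargs": {"series": [[0,0,0,0,0],[0,0,1,0,0],[0,0,2,0,0],[0,0,2,0,0],[0,0,2,0,0],[0,0,2,0,0]]}}

```text
time_s: 3.65
position: [0.4844, -0.3678, 0.1829]
tool_rot: [[-0.087, 0.996, 0.001], [0.996, 0.087, -0.002], [-0.002, 0.001, -1.0]]
force: [0.3, 0.7, 0.4]
opening: 0.0426
finger_force: 0.0
```

```bash
python3 - <<'E'
from h import *
b=snap('top','t1.png'); a=snap('scene','s1.png')
cv2.imwrite('pics/c2.png',np.hstack([cv2.resize(b[130:330,340:540],(400,400)),cv2.resize(a[200:400,60:260],(400,400))])[:,:,::-1])
s=arm.state(); print(s['position'],s['time_s'],s['force'])
for n in ['butter','butter_tab']:
    print([(round(r['conf'],2),np.round(r['centre'],3).tolist()) for r in arm.pinpoint('top',n)[:3]])
E
```

```text
[ 0.48443503 -0.36784975  0.18281073] 3.75 [ 0.06553457 -0.42119431  0.97271368]
[(0.74, [0.27, -0.335, -0.0]), (0.64, [0.32, 0.2, -0.003]), (0.56, [0.491, -0.31, -0.005])]
[(0.76, [0.277, -0.257, 0.053]), (0.61, [0.243, 0.199, 0.052])]
```

View pics/c2.png

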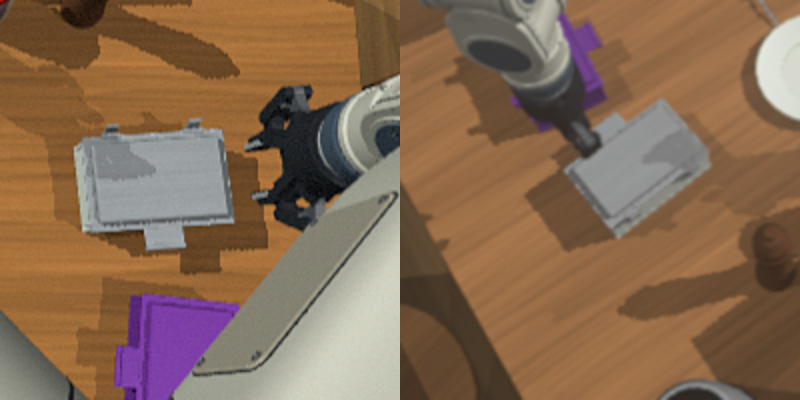

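The picture shows the fingers right of the dish at about (270,170) in the left half, above its far end. I'll back off in −y, then descend.

>>> {"fn": "drive_tool", "kwargs": {"series": [[-1.6,0.2,0,0,0],[-3.3,0.35,0,0,0],[-3.3,0.35,0,0,0],[-3.3,0.35,1.6,0,0],[-3.3,0.35,3.2,0,0],[-3.3,0.35,4.8,0,0],[-3.3,0.35,5.8,0,0],[-3.3,0.35,6.4,0,0],[-3.3,0.35,6.4,0,0],[-3.3,0.35,6.4,0,0]]}}

```text
time_s: 4.85
position: [0.5, -0.4492, 0.022]
tool_rot: [[-0.087, 0.996, 0.0], [0.996, 0.087, -0.0], [-0.0, 0.0, -1.0]]
force: [-0.1, -1.2, -0.4]
opening: 0.0429
finger_force: 0.0
```

>>> {"fn": "drive_tool", "kwargs": {"series": [[0.4,0,0,0,0],[0.8,0,0,0,0],[1.1,0.1,0,0,0],[1.3,0.1,0,0,0],[1.45,0.1,0,0,0],[1.6,0.1,0,0,0],[1.75,0.1,0,0,0],[1.9,0.15,0,0,0],[2.05,0.15,0,0,0],[2.2,0.2,0,0,0],[2.35,0.2,0,0,0],[2.5,0.2,0,0,0]]}}

```text
time_s: 6.05
position: [0.4996, -0.3876, 0.0215]
tool_rot: [[-0.086, 0.996, 0.001], [0.996, 0.086, -0.002], [-0.002, 0.0, -1.0]]
force: [1.1, -5.6, -0.4]
opening: 0.0425
finger_force: 2.8
```

>>> {"fn": "drive_tool", "kwargs": {"series": [[0.15,0,0,0,0],[0.35,0.03,0,0,0],[0.55,0.05,0,0,0],[0.75,0.07,0,0,0],[0.95,0.09,0,0,0],[1.15,0.1,0,0,0],[1.35,0.12,0,0,0],[1.55,0.14,0,0,0],[1.75,0.16,0,0,0],[1.95,0.18,0,0,0],[2.15,0.2,0,0,0],[2.3,0.21,0,0,0]]}}

```text
time_s: 7.25
position: [0.4998, -0.3296, 0.0215]
tool_rot: [[-0.086, 0.996, 0.0], [0.996, 0.086, -0.002], [-0.002, 0.0, -1.0]]
force: [-0.6, -5.0, -0.9]
opening: 0.0424
finger_force: 2.8
```

```bash
cat > m.py <<'E'
from h import *
snap('top','tx.png');snap('scene','sx.png')
s=arm.state(); print(np.round(s['position'],4),s['time_s'],s['force'])
for n in ['butter','plate','butter_tab','butter_hinge']:
  for c in ['top','scene']:
    print(n,c,[(round(r['conf'],2),np.round(r['centre'],3).tolist()) for r in arm.pinpoint(c,n) if r['centre'][0]>.35 and r['centre'][1]<.1])
E
python3 m.py
```

```text
[ 0.4998 -0.329   0.0215] 7.35 [ 0.2526441  -2.23890074  0.71606892]
butter top []
butter scene []
plate top [(0.58, [0.504, -0.006, 0.001])]
plate scene [(0.85, [0.505, -0.009, 0.003])]
butter_tab top [(0.84, [0.413, -0.238, 0.046]), (0.45, [0.726, -0.11, 0.006])]
butter_tab scene [(0.81, [0.41, -0.236, 0.052]), (0.65, [0.547, -0.229, 0.048])]
butter_hinge top [(0.94, [0.548, -0.228, 0.048]), (0.46, [0.506, -0.006, 0.0])]
butter_hinge scene [(0.69, [0.549, -0.23, 0.05])]
```

>>> {"fn": "drive_tool", "kwargs": {"series": [[0.15,0,0,0,0],[0.35,0.03,0,0,0],[0.55,0.05,0,0,0],[0.75,0.07,0,0,0],[0.95,0.09,0,0,0],[1.1,0.1,0,0,0],[1.25,0.11,0,0,0],[1.35,0.12,0,0,0],[1.35,0.12,0,0,0]]}}

```text
time_s: 8.65
position: [0.4998, -0.295, 0.0214]
tool_rot: [[-0.086, 0.996, 0.0], [0.996, 0.086, -0.001], [-0.001, 0.0, -1.0]]
force: [0.1, -4.6, 2.1]
opening: 0.0428
finger_force: 2.1
```

>>> {"fn": "drive_tool", "kwargs": {"series": [[-0.6,0,0,0,0],[-1.6,0,0,0,0],[-1.6,0,-1.5,0,-1],[-1.6,0,-3,0,-1],[-1.6,0,-4.5,0,-1],[-1.6,0,-4.5,0,-1]]}}

```text
time_s: 9.25
position: [0.5047, -0.3366, 0.1386]
tool_rot: [[-0.086, 0.996, 0.006], [0.996, 0.086, -0.004], [-0.005, 0.005, -1.0]]
force: [0.7, 0.3, 0.5]
opening: 0.0003
finger_force: 0.0
```

```bash
python3 m.py
```

```text
[ 0.5032 -0.3352  0.1341] 9.35 [-0.77696259  0.33353038 -1.43488858]
butter top [(0.72, [0.492, -0.198, -0.003])]
butter scene [(0.62, [0.489, -0.197, -0.001])]
plate top []
plate scene [(0.6, [0.508, -0.012, 0.001])]
butter_tab top [(0.67, [0.411, -0.206, 0.051])]
butter_tab scene [(0.61, [0.417, -0.204, 0.047])]
butter_hinge top [(0.76, [0.549, -0.192, 0.05]), (0.33, [0.724, -0.246, -0.001])]
butter_hinge scene [(0.69, [0.415, -0.201, 0.046])]
```

The dish centre is now about 190 mm from the plate's, a gap of roughly 13 mm. Next I'll take the shut fingers round to the front of the tab, turned so their flat sides face it.

>>> {"fn": "drive_tool", "kwargs": {"series": [[0.5,-0.5,0,-1.6,-1],[1,-1,0,-3.2,-1],[1.5,-1.5,0,-4.8,-1],[2,-2,0,-6.4,-1],[2.5,-2.5,0,-8,-1],[3,-3,0,-9.6,-1],[3.5,-3.5,0,-11.2,-1],[4,-4,0,-12.8,-1],[4.5,-4.5,0,-14.4,-1],[5,-5,0,-16,-1],[5.5,-5.3,0,-17.6,-1],[5.5,-5.3,0,-18,-1]]}}

```text
time_s: 10.95
position: [0.3581, -0.2076, 0.1338]
tool_rot: [[-0.996, -0.092, -0.0], [-0.092, 0.996, 0.001], [0.0, 0.001, -1.0]]
force: [-0.6, 0.1, -0.2]
opening: 0.0002
finger_force: 0.0
```

>>> {"fn": "drive_tool", "kwargs": {"series": [[0,0,0,0,-1],[0,0,1,0,-1],[0,0,2,0,-1],[0,0,3,0,-1],[0,0,3.9,0,-1],[0,0,3.9,0,-1],[0,0,3.9,0,-1]]}}

```text
time_s: 11.65
position: [0.3594, -0.2092, 0.0365]
tool_rot: [[-0.996, -0.086, -0.001], [-0.086, 0.996, 0.001], [0.001, 0.001, -1.0]]
force: [0.5, 0.6, 0.6]
opening: -0.0
finger_force: 0.0
```

```bash
python3 m.py; python3 - <<'E'
import cv2,numpy as np
b=cv2.imread('pics/tx.png');a=cv2.imread('pics/sx.png')
cv2.imwrite('pics/c3.png',np.hstack([cv2.resize(b[160:320,300:460],(400,400)),cv2.resize(a[170:330,120:280],(400,400))]))
E
```

```text
[ 0.3599 -0.2096  0.0373] 11.75 [-0.17602861  0.27554136 -0.08749623]
butter top [(0.98, [0.492, -0.198, -0.003])]
butter scene [(0.77, [0.494, -0.195, 0.002]), (0.31, [0.726, -0.111, 0.001])]
plate top [(0.58, [0.502, -0.007, 0.002])]
plate scene []
butter_tab top [(0.64, [0.412, -0.207, 0.047])]
butter_tab scene [(0.6, [0.415, -0.204, 0.046])]
butter_hinge top []
butter_hinge scene [(0.6, [0.547, -0.194, 0.048])]
```

View pics/c3.png

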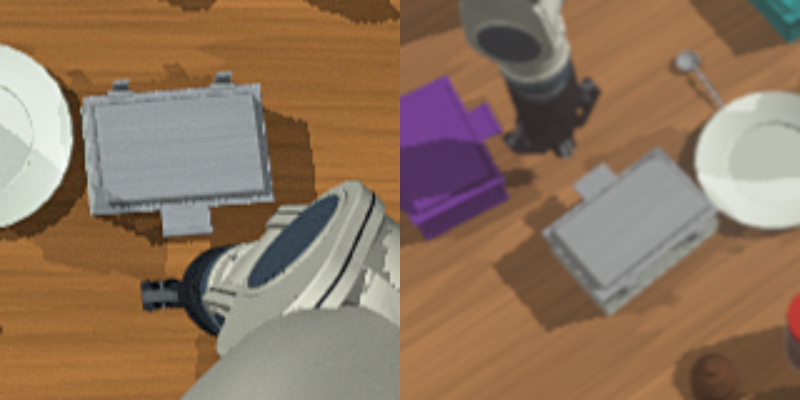

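The picture shows the fingertips at (565,150) in the right half, in front of the tab at (597,178) and lined up with it. I'll creep forward until they touch.

>>> {"fn": "drive_tool", "kwargs": {"series": [[-0.4,0,0,0,-1],[-0.8,0.1,0,0,-1],[-1.1,0.1,0,0,-1],[-1.3,0.1,0,0,-1],[-1.4,0.1,0,0,-1],[-1.5,0.1,0,0,-1],[-1.55,0.1,0,0,-1],[-1.6,0.1,0,0,-1],[-1.6,0.1,0,0,-1]]}}

```text
time_s: 13.05
position: [0.3989, -0.2032, 0.0363]
tool_rot: [[-0.996, -0.086, 0.0], [-0.086, 0.996, -0.0], [-0.0, -0.0, -1.0]]
force: [0.3, 0.0, 0.4]
opening: -0.0001
finger_force: 0.0
```

>>> {"fn": "drive_tool", "kwargs": {"series": [[-0.04,0,0,0,-1],[-0.08,0,0,0,-1],[-0.12,0,0,0,-1],[-0.16,0,0,0,-1],[-0.16,0,0,0,-1]]}}

```text
time_s: 13.55
position: [0.4021, -0.2028, 0.0362]
tool_rot: [[-0.996, -0.086, -0.002], [-0.086, 0.996, -0.0], [0.002, -0.0, -1.0]]
force: [-4.6, -0.9, 3.0]
opening: 0.0002
finger_force: 2.6
```

>>> {"fn": "drive_tool", "kwargs": {"series": [[-0.02,0,-0.1,0,-1],[-0.04,0,-0.2,0,-1],[-0.05,0,-0.3,0,-1],[-0.06,0,-0.4,0,-1],[-0.08,0,-0.5,0,-1],[-0.09,0,-0.6,0,-1],[-0.1,0,-0.7,0,-1],[-0.12,0,-0.8,0,-1],[-0.14,0,-0.9,0,-1],[-0.16,0,-1,0,-1]]}}

```text
time_s: 14.55
position: [0.4056, -0.202, 0.061]
tool_rot: [[-0.996, -0.086, -0.003], [-0.086, 0.996, 0.001], [0.003, 0.001, -1.0]]
force: [-6.4, -0.6, 0.8]
opening: -0.0002
finger_force: 3.1
```

```bash
python3 m.py; python3 - <<'E'
import cv2,numpy as np
b=cv2.imread('pics/tx.png');a=cv2.imread('pics/sx.png')
cv2.imwrite('pics/c4.png',np.hstack([cv2.resize(b[160:320,300:460],(400,400)),cv2.resize(a[170:330,120:280],(400,400))]))
E
```

```text
[ 0.4058 -0.202   0.0612] 14.65 [-6.4276363  -0.44221063 -0.6103167 ]
butter top [(0.94, [0.492, -0.199, -0.004])]
butter scene [(0.58, [0.491, -0.195, -0.004])]
plate top [(0.91, [0.506, -0.007, 0.002])]
plate scene [(0.86, [0.508, -0.008, -0.0])]
butter_tab top [(0.68, [0.417, -0.204, 0.076]), (0.46, [0.727, -0.108, 0.008])]
butter_tab scene [(0.69, [0.42, -0.2, 0.074])]
butter_hinge top [(0.72, [0.548, -0.194, 0.05]), (0.7, [0.416, -0.204, 0.074])]
butter_hinge scene [(0.65, [0.547, -0.195, 0.048])]
```

View pics/c4.png

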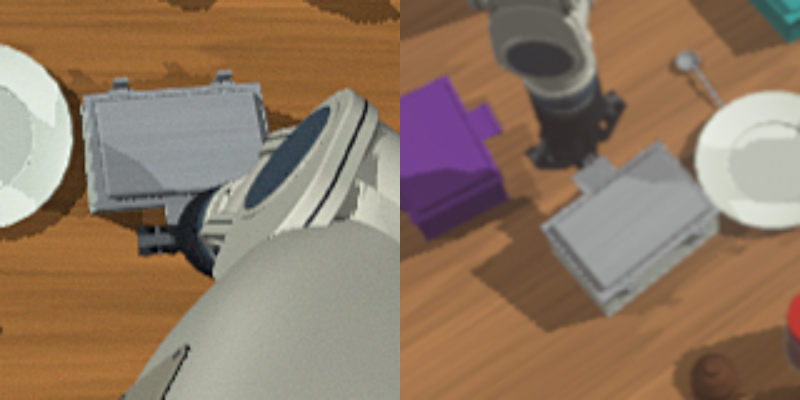

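The tab is up at z of about 0.075 m, at (597,172) in the right half, so friction is lifting the lid and the dish has not moved. I'll carry on along the arc.

>>> {"fn": "drive_tool", "kwargs": {"series": [[-0.05,0,-0.2,0,-1],[-0.1,0,-0.4,0,-1],[-0.16,0,-0.6,0,-1],[-0.23,0,-0.8,0,-1],[-0.3,0,-1,0,-1],[-0.38,0,-1.2,0,-1],[-0.48,0,-1.4,0,-1],[-0.58,0,-1.6,0,-1],[-0.7,0,-1.8,0,-1],[-0.83,0,-2,0,-1],[-0.97,0,-2.2,0,-1],[-1.12,0,-2.4,0,-1]]}}

```text
time_s: 16.25
position: [0.4337, -0.1997, 0.1215]
tool_rot: [[-0.996, -0.086, -0.002], [-0.086, 0.996, 0.0], [0.002, 0.0, -1.0]]
force: [-7.9, 0.2, 3.9]
opening: -0.0001
finger_force: 3.6
```

```bash
python3 m.py
```

```text
[ 0.4342 -0.1998  0.1219] 16.35 [-8.40010314 -0.081104    5.68500005]
butter top [(0.59, [0.492, -0.198, -0.002])]
butter scene [(0.8, [0.493, -0.199, -0.002])]
plate top [(0.83, [0.506, -0.007, -0.0]), (0.27, [0.376, -0.009, -0.005])]
plate scene [(0.8, [0.508, -0.01, 0.004])]
butter_tab top [(0.6, [0.442, -0.206, 0.138])]
butter_tab scene [(0.57, [0.448, -0.203, 0.135])]
butter_hinge top [(0.78, [0.554, -0.19, 0.05])]
butter_hinge scene [(0.63, [0.55, -0.196, 0.049])]
```

>>> {"fn": "drive_tool", "kwargs": {"series": [[-0.22,0,-0.31,0,-1],[-0.48,0,-0.58,0,-1],[-0.8,0,-0.86,0,-1],[-1.1,0,-1.09,0,-1],[-1.42,0,-1.29,0,-1],[-1.75,0,-1.47,0,-1],[-2.1,0,-1.63,0,-1],[-2.46,0,-1.76,0,-1]]}}

```text
time_s: 17.55
position: [0.4969, -0.1946, 0.1655]
tool_rot: [[-0.996, -0.087, 0.0], [-0.087, 0.996, 0.0], [-0.0, 0.0, -1.0]]
force: [0.3, 0.3, -0.0]
opening: -0.0002
finger_force: 0.1
```

```bash
python3 m.py
```

```text
[ 0.4974 -0.1947  0.1654] 17.65 [-0.10383542  0.27315881 -0.52560013]
butter top [(0.82, [0.497, -0.198, -0.001])]
butter scene [(0.6, [0.492, -0.196, 0.0]), (0.23, [0.725, -0.115, -0.002])]
plate top [(0.94, [0.504, -0.007, 0.004])]
plate scene [(0.96, [0.508, -0.011, -0.001])]
butter_tab top [(0.79, [0.507, -0.196, 0.18])]
butter_tab scene [(0.61, [0.509, -0.195, 0.177]), (0.35, [0.493, -0.198, 0.003])]
butter_hinge top [(0.89, [0.55, -0.194, 0.05])]
butter_hinge scene [(0.57, [0.548, -0.198, 0.045])]
```

The lid is at about 1.25 rad with only light contact. I'll push it over the top and then back away.

>>> {"fn": "drive_tool", "kwargs": {"series": [[-0.35,0,-0.08,0,-1],[-0.7,0,-0.15,0,-1],[-1.05,0,-0.2,0,-1],[-1.4,0,-0.2,0,-1],[-1.75,0,-0.2,0,-1],[-2.1,0,-0.2,0,-1],[-2.4,0,-0.2,0,-1],[-2.4,0,-0.2,0,-1]]}}

```text
time_s: 18.85
position: [0.5567, -0.1894, 0.1699]
tool_rot: [[-0.996, -0.087, -0.0], [-0.087, 0.996, 0.0], [0.0, 0.0, -1.0]]
force: [-0.2, 0.2, -0.5]
opening: 0.0002
finger_force: 0.0
```

>>> {"fn": "drive_tool", "kwargs": {"series": [[1,0,0,0,-1],[2.5,0,0,0,-1],[4,0,0,0,-1],[5.5,0,0,0,-1],[6.5,0,-1,0,-1],[6.5,0,-2,0,-1],[6.5,0,-2,0,-1]]}}

```text
time_s: 19.55
position: [0.3941, -0.2044, 0.2234]
tool_rot: [[-0.996, -0.085, 0.004], [-0.085, 0.996, -0.003], [-0.004, -0.004, -1.0]]
force: [0.2, -0.5, 0.4]
opening: -0.0002
finger_force: 0.0
```

```bash
python3 m.py; python3 - <<'E'
from h import *
b=cv2.imread('pics/tx.png');a=cv2.imread('pics/sx.png')
cv2.imwrite('pics/c5.png',np.hstack([b[20:340,60:480][:,:400],a[100:420,100:500]]))
for n in ['caddy','jar','mug','spoon','mill','eggcup']: print(n,[(round(r['conf'],2),np.round(r['centre'],3).tolist()) for r in arm.pinpoint('top',n)[:1]])
E
```

```text
[ 0.3939 -0.2037  0.2206] 19.65 [ 0.44503436  0.60491988 -0.29792474]
butter top [(0.84, [0.493, -0.199, -0.004])]
butter scene [(0.9, [0.493, -0.197, -0.001])]
plate top [(0.67, [0.504, -0.008, -0.002])]
plate scene [(0.77, [0.506, -0.011, 0.002])]
butter_tab top [(0.92, [0.591, -0.19, 0.18])]
butter_tab scene [(0.88, [0.595, -0.19, 0.179])]
butter_hinge top [(0.57, [0.549, -0.193, 0.05])]
butter_hinge scene [(0.88, [0.552, -0.193, 0.048]), (0.4, [0.507, -0.009, -0.001])]
caddy [(0.8, [0.494, 0.346, -0.002])]
jar [(0.83, [0.728, -0.11, 0.005])]
mug [(0.57, [0.704, 0.276, -0.002])]
spoon [(0.6, [0.374, -0.005, -0.002])]
mill [(0.61, [0.722, -0.244, 0.001])]
eggcup [(0.79, [0.725, 0.127, 0.003])]
```

View pics/c5.png

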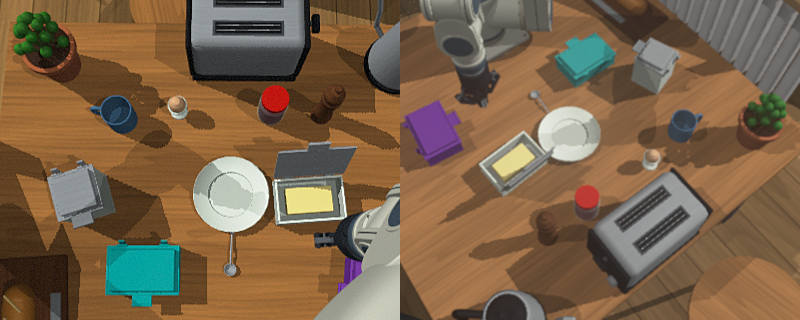

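The picture shows the dish open with the butter visible at (310,200). The lid leans back at about 1.89 rad, the dish sits beside the plate at (231,193), and nothing else has moved. I'm handing it in.

```bash
python3 -c "
from station import arm
print(arm.close_job())"
```

```text
the job is handed in; nothing more can be done
None
```

The job is handed in, though `close_job()` gave no verdict: the butter dish stands about 13 mm from the plate rim with its lid resting open at about 1.89 rad, and the plate and all the other judged things stayed where they were.

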